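# Unstack the colour-coded meal boxes onto their packing trays

## Task

Take the stack of four meal boxes apart and set each box flat on the packing tray whose rim has the colour of its lid, centred in the tray with its long side along the tray's long side. Keep the boxes upright, set them down rather than dropping them, and leave the foil meal tray and the label roll where they are.

Things in the scene. Friction and masses are not known exactly. Their poses are not given: they have to be found in the camera images.
- blue_box: Closed rigid meal box, blue lid, white tub, loose, at the bottom of the stack at the start (stacked flat, lid ends show past the box above). 96 mm long (x), 42 mm wide (y), 36 mm high; straight sides, 147 g +-30 %. Origin: centre of underside; z up. Grip across the 42 mm width, fingers at most 28 mm below its lid top: all boxes are equally wide, deeper also grips the box below.
- green_box: Closed rigid meal box, green lid, white tub, loose, second from the bottom at the start (stacked flat, lid ends show past the box above). 83 mm long (x), 42 mm wide (y), 36 mm high; straight sides, 138 g +-30 %. Origin: centre of underside; z up. Grip across the 42 mm width, fingers at most 28 mm below its lid top: all boxes are equally wide, deeper also grips the box below.
- yellow_box: Closed rigid meal box, yellow lid, white tub, loose, third from the bottom at the start (stacked flat, lid ends show past the box above). 70 mm long (x), 42 mm wide (y), 36 mm high; straight sides, 129 g +-30 %. Origin: centre of underside; z up. Grip across the 42 mm width, fingers at most 28 mm below its lid top: all boxes are equally wide, deeper also grips the box below.
- red_box: Closed rigid meal box, red lid, white tub, loose, on top of the stack at the start (stacked flat, lid ends show past the box above). 57 mm long (x), 42 mm wide (y), 36 mm high; straight sides, 120 g +-30 %. Origin: centre of underside; z up. Grip across the 42 mm width, fingers at most 28 mm below its lid top: all boxes are equally wide, deeper also grips the box below.
- blue_tray: Shallow packing tray with a blue rim and grey floor, fixed to the table, the place for the box with the blue lid. 124 mm long (x) by 76 mm wide (y) outside, 114 x 66 mm inside; rim 7 mm high above the table, floor 3 mm above the table. Origin: centre of its underside, on the table top (z = 0); x along its long side.
- green_tray: Shallow packing tray with a green rim and grey floor, fixed to the table, the place for the box with the green lid. 124 mm long (x) by 76 mm wide (y) outside, 114 x 66 mm inside; rim 7 mm high above the table, floor 3 mm above the table. Origin: centre of its underside, on the table top (z = 0); x along its long side.
- yellow_tray: Shallow packing tray with a yellow rim and grey floor, fixed to the table, the place for the box with the yellow lid. 124 mm long (x) by 76 mm wide (y) outside, 114 x 66 mm inside; rim 7 mm high above the table, floor 3 mm above the table. Origin: centre of its underside, on the table top (z = 0); x along its long side.
- red_tray: Shallow packing tray with a red rim and grey floor, fixed to the table, the place for the box with the red lid. 124 mm long (x) by 76 mm wide (y) outside, 114 x 66 mm inside; rim 7 mm high above the table, floor 3 mm above the table. Origin: centre of its underside, on the table top (z = 0); x along its long side.
- sealed_tray: Closed silver-white foil meal tray with a pale lid board, oval, 149 x 121 x 51 mm, loose, standing near the work; a bystander to be left alone. Origin: centre of its underside.
- label_reel: Cream paper label roll on a brown card core, 68 mm across and 35 mm high, loose, lying flat near the work; a bystander to be left alone. Origin: centre of its underside.
There are look-alikes about, which are no part of the job. What is shaped like the blue_box but pink is not meant.

How it is judged (in metres and radians):
At the end, for the whole second after the job is handed in: Every box lies at rest on the floor of the tray of its own colour: centres within 12 mm of each other horizontally, underside less than 6 mm above the table, tilted less than 0.08 rad, its long axis within 0.2 rad of the tray's long axis (either way round) (horizontal distance between blue_box and blue_tray below 0.012 m and z of blue_box in the frame of blue_tray between 0 and 0.006 m and angle between each of blue_box, green_box, yellow_box, red_box's own z axis and vertical below 0.08 rad and angle between the x axis of blue_box and the x axis of blue_tray, either way round below 0.2 rad and linear speed of each of blue_box, green_box, yellow_box, red_box below 0.02 m/s and angular speed of each of blue_box, green_box, yellow_box, red_box below 0.2 rad/s and horizontal distance between green_box and green_tray below 0.012 m and z of green_box in the frame of green_tray between 0 and 0.006 m and angle between the x axis of green_box and the x axis of green_tray, either way round below 0.2 rad and horizontal distance between yellow_box and yellow_tray below 0.012 m and z of yellow_box in the frame of yellow_tray between 0 and 0.006 m and angle between the x axis of yellow_box and the x axis of yellow_tray, either way round below 0.2 rad and horizontal distance between red_box and red_tray below 0.012 m and z of red_box in the frame of red_tray between 0 and 0.006 m and angle between the x axis of red_box and the x axis of red_tray, either way round below 0.2 rad); the robot touches nothing.
It fails at once if a box is tipped by more than 35 degrees (angle between any of blue_box, green_box, yellow_box, red_box's own z axis and vertical above 0.61 rad).
It fails at once if a box is dropped (falls free of the fingers faster than 0.7 m/s, a drop of about 25 mm) ((linear speed of blue_box above 0.7 m/s and contact force between blue_box and the fingers below 0.1 N) or (linear speed of green_box above 0.7 m/s and contact force between green_box and the fingers below 0.1 N) or (linear speed of yellow_box above 0.7 m/s and contact force between yellow_box and the fingers below 0.1 N) or (linear speed of red_box above 0.7 m/s and contact force between red_box and the fingers below 0.1 N)).
It fails at once if the foil meal tray is moved by more than 20 mm (distance of sealed_tray from where it was at the start of the episode above 0.02 m).
It fails at once if the label roll is moved by more than 20 mm (distance of label_reel from where it was at the start of the episode above 0.02 m).
It also fails if it takes over 90 s, if anything falls off the work surface, if the arm or the gripper's body presses on something with over 40 N, if the wrist force passes 120 N, or if a joint passes its speed limit or range.

## Robot

A 6-joint arm with a two-finger parallel gripper is mounted at the origin on the work surface; the furniture and walls round the work are solid. World frame = base frame: x ahead of the robot, y to its left, z up, the work surface at z = 0. Lengths are in mm, angles in degrees, forces in N, time in s.
With the tool pointing down it reaches from about 350 to 850 mm from the base axis. Payload 8.1 kg.
Tool frame: the origin (TCP) lies midway between the tips of the shut fingers; the grasp point (between the pads) lies 19 mm behind it; x points along the fingers, y is the direction in which the jaws open and shut, and the axes are right-handed (so a half turn about x gives the same grasp; the last joint's range is limited). The gripper opens to 85 mm and grips with 20 to 120 N. Pads are 22 mm wide; open, the fingers measure 114 mm over their backs; the gripper's body (76 mm by 85 mm) begins 54 mm behind the grasp point. The pads swing forward as they close: fully open they stand 13 mm farther back than shut.
Start: joints at [70.107, 7.471, 85.268, -0, 87.261, -4.893], TCP at [155.27, 579.566, 231.292] pointing down, gripper open.
Joint ranges: [-169.43, 169.43], [-51.17, 129.36], [1.28, 143.12], [-76.62, 256.62], [0, 156.53], [-152.29, 152.29]. Speed limits (degrees/s): [136.94, 136.94, 159.86, 180, 180, 180].

## Interface

Orientations are given as [roll, pitch, yaw] about the fixed x, y, z axes, in that order (R = Rz(yaw) Ry(pitch) Rx(roll)).
In Python, from bench import r gives the robot as it stands.
- The arm moves only by the tool move_arm, never from a script. Its argument "deltas" is a list of rows, each a list of 2 entries, a list of its own where there are three numbers: the shift along the tool's x, y, z in mm, then the turn about the tool's x in degrees. A call has 1 to 12 rows; each row is the pose to reach, as a shift and turn from the pose measured when the call began, along the tool's axes at that moment; what a row does not reach only later rows make up. A row lasts 1/8 s, in which the tool goes at most 62.5 mm and 10.7 degrees, less where a joint would pass 70% of its speed; a pose out of reach is approached as far as the arm can. A call with a gripper value outside its range is refused whole. "jaw" is the opening, from -1 (shut) to 1 (fully open), set as the call begins (left out, the last holds). The fingers move at their own pace and stop on an object; "squeeze" is the grip in N (left out, the last holds). Time passes only in rows, so rows that repeat a pose let the fingers close. It gives the time, the measured TCP pose, the force and the opening at its end, in the units of the state.
- r.sense(): the state, without advancing time (a new reading comes with each control period).
- r.snapshot(name): name is "side" or "top"; returns (picture, depth): 384x512x3 uint8, red, green, blue; 384x512 float32, mm along the optical axis (not along the pixel's ray), 0 where there is no reading.
- r.get_calibration(name): a dict with "fovy" (degrees; the focal length in pixels is half the picture's height over the tangent of half this angle, whatever the lens; pixels are square), "cx", "cy" (the principal point, pixels), "k1" (the pictures are not rectified: a ray, as slopes to the right and down, at radius r is drawn at 1 + k1 r^2 times it, then the intrinsics apply), "position" and "attitude" of the camera in the world. Camera axes: x right, y down, z forward; pixel columns grow to the right and rows downward; lengths in mm; the calibration is good to about 2 mm. A picture is of the moment at which its call begins. get_calibration takes no time and is no camera call.
- r.hand_in(): hands the job in, once; it reports no verdict.
The state is a dict: "time": time; "joint_pos": joint angles; "qd": joint speeds; "joint_efforts": joint torques, N m; "tool_pos": TCP position; "tcp_rot": TCP orientation; "ft_force": force on the tool from outside, world axes, zero at the start; "wrist_torque": the same for the moment, N m; "finger_gap": finger opening in mm.
Only numpy, scipy, OpenCV 4.12 (cv2) and the standard library are available. Lean on these libraries where they do the work, as an engineer would, in place of code of your own. Each camera call takes 0.05 s, during which the arm holds its last target. There are 200 camera calls.

## Working session

There is one attempt and no reset: what is moved stays moved. The work goes in short steps, Python scripts to look and compute and a tool call to move; the robot and the scene stay as the last step left them, time stands still between calls to the robot, and variables do not carry over. Pictures are saved under pics/ and viewed, about 12 in all and at most 16, crops included, and the job is handed in when it is done.

Besides the shell and the picture viewer there is one more tool, called after "Call:" as name([rows], argument=value, ...), one row to a line, values as JSON. move_arm: Moves the arm, as the interface text tells. Its arguments: {"type":"object","properties":{"deltas":{"type":"array","items":{"type":"array"}},"jaw":{"type":"number"},"squeeze":{"type":"number"}},"required":["deltas"]}

```bash
mkdir -p pics; ls
cat > h.py <<'E'
import numpy as np, cv2
from scipy.spatial.transform import Rotation as R
from bench import r
def snap(n,f=None):
    im,d=r.snapshot(n)
    if f: cv2.imwrite(f,im[:,:,::-1])
    return im,d
print(r.sense()) if __name__=='__main__' else None
E
python3 - <<'E'
from h import *
for n in ('top','side'):
    im,d=snap(n); np.savez(f'{n}0.npz',im=im,d=d)
    cv2.imwrite(f'pics/{n}0.png',cv2.resize(im[:,:,::-1],(800,600),interpolation=cv2.INTER_CUBIC))
    print(n,r.get_calibration(n))
print(r.sense())
E
```

```text
pics
top {'fovy': 46.055469506775886, 'cx': 260.8354316485473, 'cy': 187.76993913600742, 'k1': -0.0353863225187456, 'position': array([ 297.87668095, -145.94243329, 1268.48689532]), 'attitude': array([-173.85243476,    0.50507853,  -89.28288955])}
side {'fovy': 52.057444434027644, 'cx': 252.02381565362933, 'cy': 196.81717642501468, 'k1': -0.034902038729001425, 'position': array([  -1.74378041, -755.43569862,  742.71386417]), 'attitude': array([-130.53722775,   -0.4220327 ,  -34.41708544])}
{'time': 0.1, 'joint_pos': array([ 7.01049785e+01,  7.51131345e+00,  8.53222586e+01, -1.43881460e-03,
        8.72620463e+01, -4.89350745e+00]), 'qd': array([-0.02618214, -0.06057364, -0.10251147,  0.04979615, -0.0105384 ,
        0.01353004]), 'joint_efforts': array([ 8.08498407e-04, -5.70955467e+01, -5.01939154e+01, -2.10065282e-04,
        8.26595176e-03, -2.84360465e-05]), 'tool_pos': array([155.13066052, 579.08963374, 230.35127041]), 'tcp_rot': array([ -94.03246898,   89.90437088, -109.03391313]), 'ft_force': array([0.53351661, 0.44604339, 0.89024733]), 'wrist_torque': array([ 0.01861166, -0.02997987, -0.02802121]), 'finger_gap': 85.62378687139588}
```

View pics/top0.png

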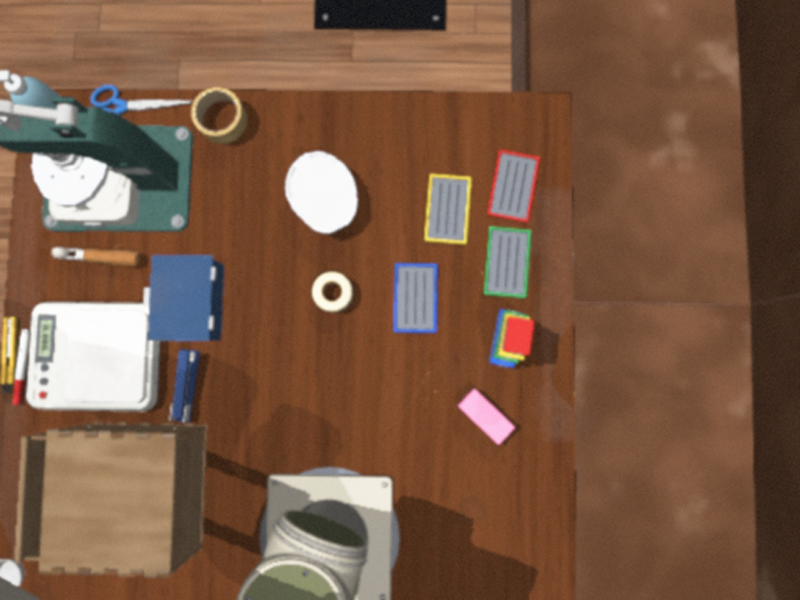

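View pics/side0.png

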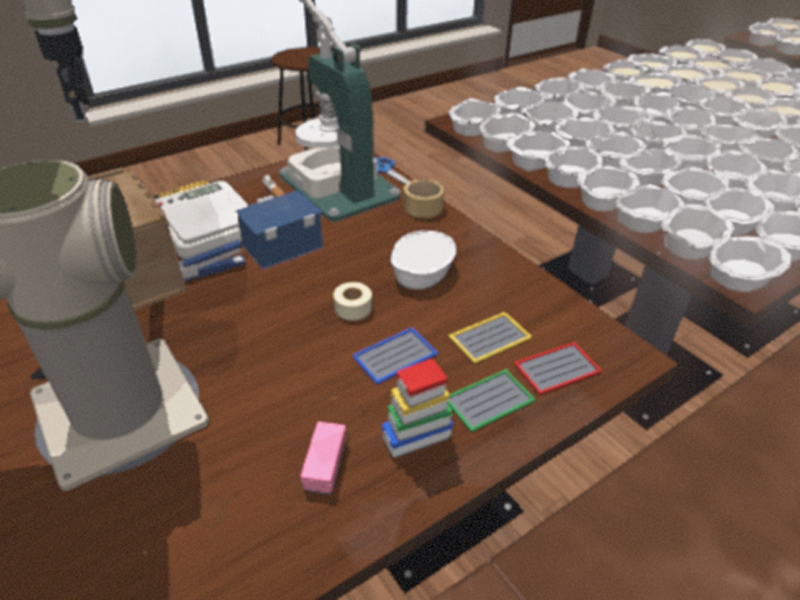

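The top view shows the stack at about (515,338), red lid uppermost. The trays are blue (415,297), yellow (447,208), red (514,186) and green (507,262). Possible mix-ups for the boxes are the pink block (487,417), the blue case (182,297) and the blue stapler (184,385). None of these is a lidded box in the stack. In the side view the stack is at (420,405) and the pink block at (325,458).

```bash
cat >> h.py <<'E'
def K(c): 
    f=192/np.tan(np.radians(c['fovy']/2)); return np.array([[f,0,c['cx']],[0,f,c['cy']],[0,0,1.]])
def cloud(n,d):
    c=r.get_calibration(n); v,u=np.mgrid[:384,:512]
    p=cv2.undistortPoints(np.stack([u,v],-1).reshape(-1,1,2).astype(float),K(c),np.array([c['k1'],0,0,0])).reshape(384,512,2)
    P=np.dstack([p,np.ones((384,512))])*d[...,None]
    return P@R.from_euler('xyz',c['attitude'],degrees=True).as_matrix().T+c['position']
HUE=dict(blue=(100,125),green=(45,85),yellow=(22,35),red=(-8,6))
def mask(im,col):
    h=cv2.cvtColor(im,cv2.COLOR_RGB2HSV).astype(int); H=h[...,0].copy()
    if col=='red': H[H>150]-=180
    a,b=HUE[col]; return (H>=a)&(H<=b)&(h[...,1]>130)&(h[...,2]>90)
def rect(q):
    (c,s,a)=cv2.minAreaRect(q.astype(np.float32))
    if s[0]<s[1]: s=s[::-1]; a+=90
    return np.round(c,1),np.round(s,1),round((a+90)%180-90,1)
E
python3 - <<'E'
from h import *
for n in ('top','side'):
    z=np.load(n+'0.npz'); im,d=z['im'],z['d']; P=cloud(n,d)
    for col,lid in (('blue',36),('green',72),('yellow',108),('red',144)):
        m=mask(im,col)&(d>0)&(P[...,0]>300)&(P[...,0]<900)&(P[...,1]<300)&(P[...,1]>-500)
        t=m&(P[...,2]<18); b=m&(abs(P[...,2]-lid)<12)
        for nm,k in (('tray',t),('box',b)):
            nl,lab,st,_=cv2.connectedComponentsWithStats(k.astype(np.uint8))
            if nl<2: print(n,col,nm,None);continue
            i=1+np.argmax(st[1:,4]); q=P[lab==i]
            print(n,col,nm,len(q),rect(q[:,:2]),'z',np.round(np.percentile(q[:,2],[5,50,95]),1))
z=np.load('top0.npz');s=np.load('side0.npz')
a=z['im'][190:300,290:360]; b=s['im'][220:330,180:300]
cv2.imwrite('pics/crop0.png',np.hstack([cv2.resize(a,(350,550),interpolation=2),cv2.resize(b,(440,550)[:2] if 0 else (450,550*75//100),interpolation=2) if 0 else cv2.copyMakeBorder(cv2.resize(b,(440,403),interpolation=2),0,147,0,0,0)])[:,:,::-1])
E
```

```text
top blue tray 184 (array([ 427. , -146.5]), array([122.4,  76.1]), 0.4) z [-1.7  5.5 10.5]
top blue box 49 (array([ 312.4, -297.7]), array([40.4, 10. ]), 73.6) z [29.7 35.1 38.1]
top green tray 1 (array([ 554.8, -282.6]), array([0., 0.]), 0.0) z [5.5 5.5 5.5]
top green box 3 (array([ 322.3, -283.9]), array([3.9, 1.5]), 49.3) z [70.1 72.2 74.7]
top yellow tray 232 (array([ 592.4, -203.8]), array([127.5,  79.2]), -3.9) z [-1.2  5.7  9.9]
top yellow box 43 (array([ 323.8, -302.5]), array([40.9, 13.6]), 63.7) z [103.  106.7 110.2]
top red tray 288 (array([ 637.3, -324.4]), array([129.4,  80.9]), -10.1) z [-2.2  4.7 10.3]
top red box 357 (array([ 355.4, -311.7]), array([57. , 41.6]), -9.4) z [139.9 143.1 146.7]
side blue tray 79 (array([ 382.1, -147.5]), array([75.9, 40.8]), 87.4) z [1.2 5.1 7.8]
side blue box 139 (array([ 341.6, -321.8]), array([98.4, 39. ]), -35.4) z [26.4 32.6 36.4]
side green tray 6 (array([ 429.9, -292.8]), array([8.1, 2.2]), 83.7) z [-0.4  5.4  6.5]
side green box 25 (array([ 370.1, -333.5]), array([38. ,  6.5]), -2.2) z [63.7 67.6 70.2]
side yellow tray 195 (array([ 590.1, -202.7]), array([131.6,  80.1]), -5.7) z [-1.2  4.7  7.4]
side yellow box 139 (array([ 341.9, -322.9]), array([75.9, 36.4]), -38.7) z [ 98.8 105.3 108.3]
side red tray 312 (array([ 635.8, -320.2]), array([133.3,  85.5]), -9.6) z [-1.9  4.4  7.5]
side red box 453 (array([ 352.1, -312.8]), array([57.1, 43.5]), -9.1) z [136.7 143.  144.8]
```

View pics/crop0.png

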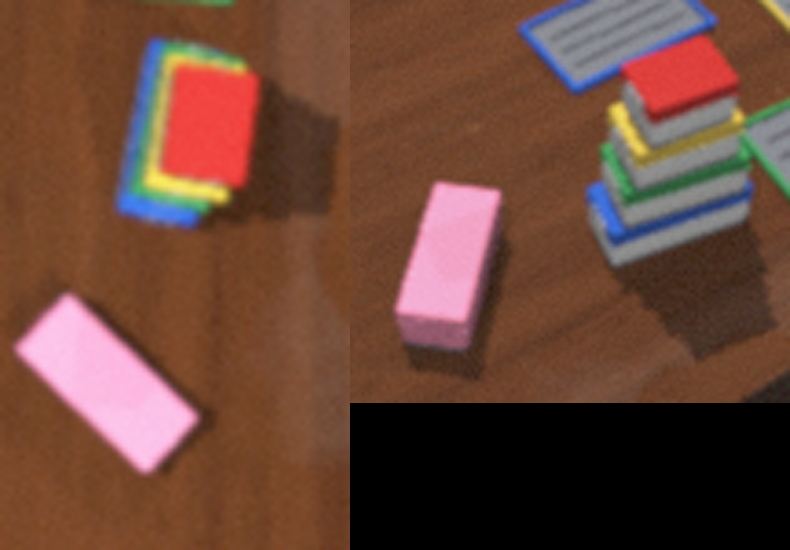

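The crop confirms the choice. The red lid is on top, with yellow, green and blue lid edges showing beyond it. The pink block is separate and will be left alone.

```bash
cat >> h.py <<'E'
def plan(p,yaw=None):
    s=r.sense(); T=R.from_euler('xyz',s['tcp_rot'],degrees=True); M=T.as_matrix()
    sh=M.T@(np.array(p)-s['tool_pos']); turn=0
    cur=np.degrees(np.arctan2(M[1,1],M[0,1]))
    if yaw is not None:
        a=(yaw+90-cur+90)%180-90   # world turn (about +z); tool x points down -> negative
        turn=-a
    print('pos',s['tool_pos'].round(1),'jaw dir',round(cur,1),'boxyaw held',round((cur-90+90)%180-90,1),'shift',sh.round(1),'turn',round(turn,1),'(alt',round(turn-180*np.sign(turn),1),') rows',int(np.ceil(max(np.linalg.norm(sh)/62.5,abs(turn)/10.7))),'j6',s['joint_pos'][5].round(1),'t',round(s['time'],2),'gap',s['finger_gap'].round(1),'xdown',M[:,0].round(3))
E
python3 - <<'E'
from h import *
plan([480,150,300],0); plan([354,-312,260],-9.3)
z=np.load('top0.npz'); im,d=z['im'],z['d']; P=cloud('top',d)
h=cv2.cvtColor(im,cv2.COLOR_RGB2HSV)
m=(h[...,0]>40)&(h[...,0]<90)&(h[...,1]>90)&(P[...,2]<18)&(P[...,0]>380)&(P[...,0]<620)&(P[...,1]<-220)&(P[...,1]>-400)
print(m.sum(),rect(P[m][:,:2]))
z=np.load('side0.npz'); im,d=z['im'],z['d']; P=cloud('side',d)
h=cv2.cvtColor(im,cv2.COLOR_RGB2HSV)
m=(h[...,0]>40)&(h[...,0]<90)&(h[...,1]>90)&(P[...,2]<18)&(P[...,0]>420)&(P[...,0]<620)&(P[...,1]<-220)&(P[...,1]>-400)
print(m.sum(),rect(P[m][:,:2]))
E
```

```text
Traceback (most recent call last):
  File "h.py", line 32, in plan
    print('pos',s['tool_pos'].round(1),'jaw dir',round(cur,1),'boxyaw held',round((cur-90+90)%180-90,1),'shift',sh.round(1),'turn',round(turn,1),'(alt',round(turn-180*np.sign(turn),1),') rows',int(np.ceil(max(np.linalg.norm(sh)/62.5,abs(turn)/10.7))),'j6',s['joint_pos'][5].round(1),'t',round(s['time'],2),'gap',s['finger_gap'].round(1),'xdown',M[:,0].round(3))
                                                                                                                                                                                                                                                                                                                        ^^^^^^^^^^^^^^^^^^^^^
AttributeError: 'float' object has no attribute 'round'
```

```bash
sed -i "s/s\['finger_gap'\].round(1)/round(s['finger_gap'],1)/; s/s\['joint_pos'\]\[5\].round(1)/np.round(s['joint_pos'][[0,5]],1)/" h.py
python3 - <<'E'
from h import *
plan([480,150,300],0); plan([354,-312,260],-9.3)
for n,x in (('top',380),('side',420)):
    z=np.load(n+'0.npz'); im,d=z['im'],z['d']; P=cloud(n,d)
    h=cv2.cvtColor(im,cv2.COLOR_RGB2HSV)
    m=(h[...,0]>40)&(h[...,0]<90)&(h[...,1]>90)&(P[...,2]<18)&(P[...,0]>x)&(P[...,0]<620)&(P[...,1]<-220)&(P[...,1]>-400)
    print(m.sum(),rect(P[m][:,:2]))
E
```

```text
pos [155.1 579.1 230.4] jaw dir 75.0 boxyaw held -15.0 shift [ -69.1 -330.5  424.9] turn -15.0 (alt 165.0 ) rows 9 j6 [70.1 -4.9] t 0.1 gap 85.6 xdown [-0.001 -0.002 -1.   ]
pos [155.1 579.1 230.4] jaw dir 75.0 boxyaw held -15.0 shift [ -28.4 -809.3  422.7] turn -5.7 (alt 174.3 ) rows 15 j6 [70.1 -4.9] t 0.1 gap 85.6 xdown [-0.001 -0.002 -1.   ]
270 (array([ 495.3, -313.1]), array([127.5,  79.1]), -4.5)
281 (array([ 490.9, -311.7]), array([130.7,  77.7]), -3.9)
```

Call:
move_arm([
  [[-8,-37,47],-1.5],
  [[-16,-74,94],-3],
  [[-24,-111,141],-5],
  [[-32,-148,188],-6.5],
  [[-40,-185,235],-8],
  [[-48,-222,282],-9.5],
  [[-56,-259,329],-11],
  [[-64,-296,376],-13],
  [[-69,-330,425],-15],
  [[-69,-330,425],-15],
], jaw=1, squeeze=50)

```text
time: 1.35
tool_pos: [482.1, 147.0, 299.5]
tcp_rot: [-104.8, 89.8, -105.1]
ft_force: [-1.2, 0.9, 0.3]
finger_gap: 85.2
```

```bash
python3 -c "
from h import *
plan([353,-312,240],-9.3)"
```

```text
pos [482.1 147.  299.5] jaw dir 89.7 boxyaw held -0.3 shift [  60.8 -459.5 -126.7] turn 9.0 (alt -171.0 ) rows 8 j6 [ 11.2 -78.5] t 1.35 gap 85.2 xdown [-0.001 -0.003 -1.   ]
```

Call:
move_arm([
  [[4,-54,-15],1],
  [[8,-110,-30],2],
  [[14,-168,-46],3],
  [[20,-226,-62],4.5],
  [[28,-284,-78],6],
  [[36,-342,-94],7],
  [[46,-400,-110],8],
  [[56,-440,-121],9],
  [[61,-459,-127],9],
  [[61,-459,-127],9],
])

```text
time: 2.6
tool_pos: [352.0, -311.5, 238.7]
tcp_rot: [-149.1, 89.9, -158.5]
ft_force: [0.0, -0.1, 0.4]
finger_gap: 85.5
```

```bash
python3 -c "
from h import *
plan([353,-312,117],-9.3)
im,d=snap('side'); cv2.imwrite('pics/s1.png',cv2.resize(im[170:330,160:340],(720,640))[:600,:,::-1])"
```

```text
pos [ 352.  -311.5  238.7] jaw dir 80.6 boxyaw held -9.4 shift [121.7  -0.2   1.3] turn -0.1 (alt 179.9 ) rows 2 j6 [ -47.7 -128.3] t 2.6 gap 85.5 xdown [-0.002 -0.001 -1.   ]
```

View pics/s1.png

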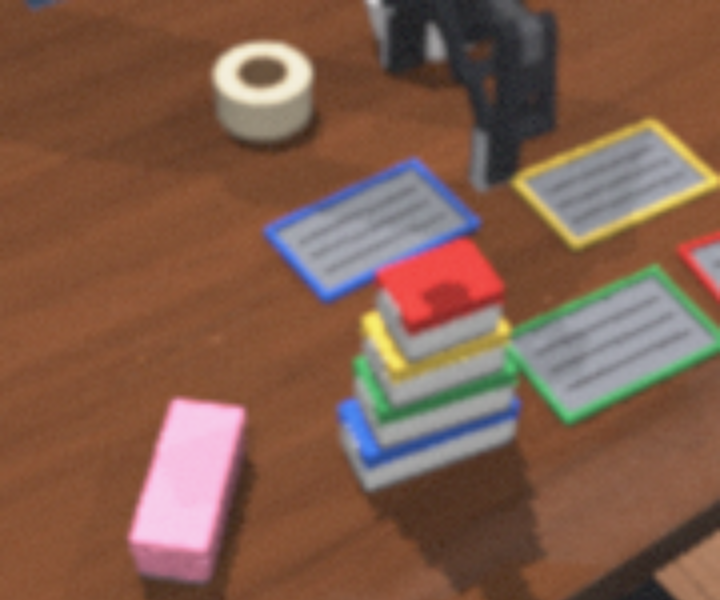

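The gripper's fingers at (385,60) and (490,185) straddle a point straight above the red lid at (440,285), so it is safe to descend.

Call:
move_arm([
  [[40,0,1],0],
  [[80,0,1],0],
  [[105,0,1],0],
  [[121,0,1],0],
  [[121,0,1],0],
  [[121,0,1],0],
])

```text
time: 3.4
tool_pos: [354.2, -311.5, 119.6]
tcp_rot: [-82.8, 89.9, -92.1]
ft_force: [0.6, 0.6, 0.1]
finger_gap: 85.5
```

Call:
move_arm([
  [[0,0,0],0],
  [[0,0,0],0],
  [[0,0,0],0],
  [[0,0,0],0],
  [[0,0,0],0],
  [[0,0,0],0],
], jaw=-1, squeeze=40)

```text
time: 4.15
tool_pos: [354.7, -312.2, 120.6]
tcp_rot: [-64.0, 89.8, -73.3]
ft_force: [-0.3, -0.5, 5.7]
finger_gap: 41.4
```

Call:
move_arm([
  [[-5,0,0],0],
  [[-20,0,0],0],
  [[-50,0,0],0],
  [[-60,0,0],0],
  [[-60,0,0],0],
])

```text
time: 4.78
tool_pos: [355.0, -312.4, 181.5]
tcp_rot: [-55.7, 89.7, -65.0]
ft_force: [0.2, -0.5, -2.1]
finger_gap: 40.9
```

```bash
python3 -c "
from h import *
plan([636.5,-322,177],-9.8)
im,d=snap('side'); cv2.imwrite('pics/s2.png',cv2.resize(im[170:330,160:340],(720,640))[:600,:,::-1])"
```

```text
pos [ 355.  -312.4  181.5] jaw dir 80.7 boxyaw held -9.3 shift [  5.2  36.1 279.3] turn 0.5 (alt -179.5 ) rows 5 j6 [ -47.5 -128.1] t 4.78 gap 40.9 xdown [ 0.002 -0.005 -1.   ]
```

View pics/s2.png

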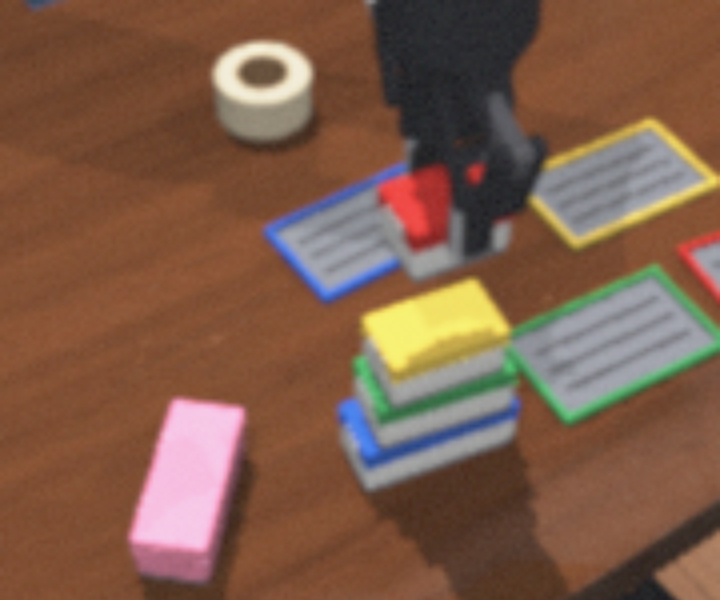

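The side view shows the red box at (450,225) held alone between the fingers. The yellow lid is left on the stack at (435,325), undisturbed.

Call:
move_arm([
  [[1,3,20],0],
  [[1,8,60],0],
  [[2,14,110],0],
  [[3,21,165],0],
  [[4,28,220],0.5],
  [[5,33,258],0.5],
  [[5,36,276],0.5],
  [[5,36,279],0.5],
  [[5,36,279],0.5],
])

```text
time: 5.95
tool_pos: [634.9, -321.4, 174.4]
tcp_rot: [-93.6, 89.8, -103.4]
ft_force: [-0.7, -0.3, -1.0]
finger_gap: 41.2
```

```bash
cat >> h.py <<'E'
def tops(col,zs=(10,190),box=None,cams=('top','side')):
    for n in cams:
        im,d=snap(n); P=cloud(n,d); m=mask(im,col)&(d>0)&(P[...,2]>zs[0])&(P[...,2]<zs[1])&(P[...,0]>280)&(P[...,0]<750)&(P[...,1]<-80)&(P[...,1]>-420)
        nl,lab,st,_=cv2.connectedComponentsWithStats(m.astype(np.uint8))
        for i in range(1,nl):
            q=P[lab==i]
            if len(q)>30: print(n,col,len(q),*rect(q[:,:2]),'z',np.percentile(q[:,2],[5,50,95]).round(1))
E
python3 -c "
from h import *
plan([636.5,-322,17],-9.8); tops('yellow',(96,120))"
```

```text
pos [ 634.9 -321.4  174.4] jaw dir 80.2 boxyaw held -9.8 shift [157.4   0.2   1.7] turn -0.0 (alt 180.0 ) rows 3 j6 [ -30.9 -111.1] t 5.95 gap 41.2 xdown [-0.001 -0.003 -1.   ]
top yellow 436 [ 354.7 -309.6] [68.9 41.7] -9.9 z [103.9 107.1 110.8]
side yellow 535 [ 352.  -310.7] [68.9 44.5] -9.6 z [100.9 106.9 109. ]
```

Call:
move_arm([
  [[25,0,1],0],
  [[75,0,1],0],
  [[120,0,1],0],
  [[142,0,1],0],
  [[150,0,1],0],
  [[154,0,1],0],
  [[154,0,1],0],
])

```text
time: 6.92
tool_pos: [637.0, -323.1, 23.3]
tcp_rot: [-51.5, 89.7, -61.4]
ft_force: [-0.4, 0.1, -0.7]
finger_gap: 40.9
```

Call:
move_arm([
  [[1,0,0],0],
  [[2,0,0],0],
  [[2,0,0],0],
])

```text
time: 7.3
tool_pos: [637.0, -323.1, 21.5]
tcp_rot: [-50.5, 89.7, -60.4]
ft_force: [0.3, -0.1, -1.3]
finger_gap: 41.4
```

Call:
move_arm([
  [[1,0,0],0],
  [[2,0,0],0],
  [[3,0,0],0],
  [[4,0,0],0],
  [[4,0,0],0],
])

```text
time: 7.92
tool_pos: [637.0, -323.1, 17.3]
tcp_rot: [-51.5, 89.7, -61.3]
ft_force: [-0.4, -0.4, -0.6]
finger_gap: 41.1
```

Call:
move_arm([
  [[1,0,0],0],
  [[2,0,0],0],
  [[2,0,0],0],
])

```text
time: 8.3
tool_pos: [637.1, -323.2, 15.7]
tcp_rot: [-50.7, 89.7, -60.5]
ft_force: [-2.2, 1.5, 2.8]
finger_gap: 41.5
```

The force has turned upward at TCP z = 15.7, as expected for contact with the tray floor. I'll release the box and rise.

Call:
move_arm([
  [[0,0,0],0],
  [[0,0,0],0],
  [[0,0,0],0],
  [[0,0,0],0],
], jaw=1)

```text
time: 8.8
tool_pos: [637.1, -323.2, 15.6]
tcp_rot: [-50.8, 89.7, -60.7]
ft_force: [0.6, 1.0, 0.1]
finger_gap: 85.5
```

Call:
move_arm([
  [[-10,0,0],0],
  [[-50,0,0],0],
  [[-110,0,0],0],
  [[-170,0,0],0],
  [[-200,0,0],0],
  [[-200,0,0],0],
])

```text
time: 9.55
tool_pos: [638.4, -323.3, 221.4]
tcp_rot: [-33.2, 89.2, -43.0]
ft_force: [-0.8, -0.2, -0.4]
finger_gap: 85.6
```

```bash
python3 -c "
from h import *
plan([353.5,-310.5,210],-9.7); tops('red',(25,60))"
```

```text
pos [ 638.4 -323.3  221.4] jaw dir 80.2 boxyaw held -9.8 shift [   8.4  -36.  -283. ] turn -0.1 (alt 179.9 ) rows 5 j6 [ -30.9 -111. ] t 9.55 gap 85.6 xdown [ 0.01  -0.009 -1.   ]
top red 160 [ 647.2 -324.8] [41.6 36. ] 75.7 z [35.2 38.9 43.5]
side red 299 [ 633.2 -322.9] [57.7 43.7] -9.9 z [31.6 37.6 40.3]
```

Call:
move_arm([
  [[1,-3,-20],0],
  [[2,-10,-75],0],
  [[4,-17,-135],0],
  [[6,-24,-195],0],
  [[8,-31,-250],0],
  [[8,-35,-276],0],
  [[8,-36,-283],0],
  [[8,-36,-283],0],
  [[8,-36,-283],0],
])

```text
time: 10.78
tool_pos: [352.2, -309.1, 206.2]
tcp_rot: [-48.8, 89.7, -58.6]
ft_force: [-0.0, -0.1, 0.1]
finger_gap: 85.5
```

```bash
python3 -c "
from h import *
plan([353.5,-310.3,83],-9.7)"
```

```text
pos [ 352.2 -309.1  206.2] jaw dir 80.2 boxyaw held -9.8 shift [123.2  -0.5   1.1] turn -0.1 (alt 179.9 ) rows 2 j6 [ -47.5 -127.7] t 10.78 gap 85.5 xdown [ 0.003 -0.005 -1.   ]
```

Call:
move_arm([
  [[40,0,1],0],
  [[85,0,1],0],
  [[112,0,1],0],
  [[122,0,1],0],
  [[122,0,1],0],
])

```text
time: 11.4
tool_pos: [353.8, -309.6, 84.1]
tcp_rot: [-50.7, 89.8, -60.5]
ft_force: [0.5, -0.4, -0.1]
finger_gap: 85.4
```

Call:
move_arm([
  [[0,0,0],0],
  [[0,0,0],0],
  [[0,0,0],0],
  [[0,0,0],0],
  [[0,0,0],0],
  [[0,0,0],0],
], jaw=-1)

```text
time: 12.15
tool_pos: [354.5, -310.4, 85.4]
tcp_rot: [-45.7, 89.6, -55.5]
ft_force: [-0.4, -1.4, 5.0]
finger_gap: 41.2
```

Call:
move_arm([
  [[-5,0,0],0],
  [[-20,0,0],0],
  [[-50,0,0],0],
  [[-60,0,0],0],
  [[-60,0,0],0],
])

```text
time: 12.78
tool_pos: [354.8, -310.6, 146.3]
tcp_rot: [-43.8, 89.5, -53.6]
ft_force: [0.2, 0.4, -1.8]
finger_gap: 41.1
```

```bash
python3 -c "
from h import *
plan([591,-203.3,130],-4.5)
im,d=snap('side'); cv2.imwrite('pics/s3.png',cv2.resize(im[170:330,160:340],(720,640))[:600,:,::-1])"
```

```text
pos [ 354.8 -310.6  146.3] jaw dir 80.2 boxyaw held -9.8 shift [ 16.8 146.  214.5] turn -5.3 (alt 174.7 ) rows 5 j6 [ -47.4 -127.6] t 12.78 gap 41.1 xdown [ 0.005 -0.007 -1.   ]
```

View pics/s3.png

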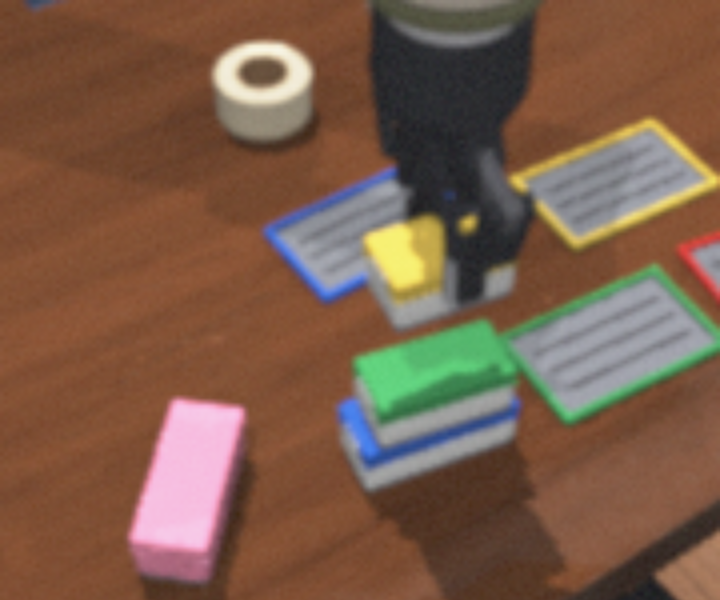

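Yellow is held alone at (440,270). Green is left on top of the stack at (435,365), undisturbed.

Call:
move_arm([
  [[0,12,18],0],
  [[2,35,52],-1],
  [[4,64,95],-2],
  [[6,92,136],-3.5],
  [[8,120,176],-4.5],
  [[10,138,203],-5],
  [[10,145,213],-5.3],
  [[10,146,214],-5.3],
  [[10,146,214],-5.3],
])

```text
time: 13.95
tool_pos: [589.0, -203.1, 135.1]
tcp_rot: [-58.1, 89.6, -62.7]
ft_force: [0.1, -0.2, -1.4]
finger_gap: 41.0
```

```bash
python3 -c "
from h import *
plan([591.5,-203.3,20],-4.5); tops('green',(60,90))"
```

```text
pos [ 589.  -203.1  135.1] jaw dir 85.5 boxyaw held -4.5 shift [115.1   0.6   2.2] turn -0.0 (alt 180.0 ) rows 2 j6 [ -23.6 -109. ] t 13.95 gap 41.0 xdown [ 0.003 -0.006 -1.   ]
top green 431 [ 355.9 -308.5] [79.9 39.1] -12.1 z [67.5 71.3 75.5]
side green 500 [ 353.1 -312. ] [79.6 38.5] -11.8 z [67.1 71.2 73.2]
```

Call:
move_arm([
  [[20,0,1],0],
  [[60,0,1],0],
  [[95,0,2],0],
  [[108,0,2],0],
  [[113,0,2],0],
  [[113,0,2],0],
])

```text
time: 14.8
tool_pos: [592.2, -204.5, 23.5]
tcp_rot: [-47.7, 89.5, -52.3]
ft_force: [-0.0, 0.2, -1.5]
finger_gap: 41.4
```

Call:
move_arm([
  [[1,0,0],0],
  [[2,0,0],0],
  [[3,0,0],0],
  [[4,0,0],0],
  [[4,0,0],0],
])

```text
time: 15.42
tool_pos: [592.0, -204.5, 19.3]
tcp_rot: [-49.1, 89.6, -53.7]
ft_force: [0.0, -0.4, -1.5]
finger_gap: 41.3
```

Call:
move_arm([
  [[1,0,0],0],
  [[2,0,0],0],
  [[3,0,0],0],
  [[3,0,0],0],
])

```text
time: 15.92
tool_pos: [592.1, -204.5, 16.5]
tcp_rot: [-49.1, 89.6, -53.7]
ft_force: [-0.5, -0.4, 2.4]
finger_gap: 41.2
```

Call:
move_arm([
  [[0,0,0],0],
  [[0,0,0],0],
  [[0,0,0],0],
  [[0,0,0],0],
], jaw=1)

```text
time: 16.42
tool_pos: [592.0, -204.5, 16.4]
tcp_rot: [-49.3, 89.6, -53.9]
ft_force: [0.4, -0.1, -0.3]
finger_gap: 85.4
```

Call:
move_arm([
  [[-10,0,0],0],
  [[-50,0,0],0],
  [[-110,0,0],0],
  [[-145,0,0],0],
  [[-150,0,0],0],
  [[-150,0,0],0],
])

```text
time: 17.18
tool_pos: [591.3, -203.6, 166.6]
tcp_rot: [-47.6, 89.5, -52.2]
ft_force: [0.2, -0.2, -0.2]
finger_gap: 85.4
```

```bash
python3 -c "
from h import *
plan([354.5,-310.3,160],-12); tops('yellow',(25,60))"
```

```text
pos [ 591.3 -203.6  166.6] jaw dir 85.4 boxyaw held -4.6 shift [   6.1 -125.2 -227.6] turn 7.4 (alt -172.6 ) rows 5 j6 [ -23.6 -109. ] t 17.18 gap 85.4 xdown [ 0.005 -0.006 -1.   ]
top yellow 348 [ 592.2 -204.6] [69.1 40.2] -5.1 z [34.2 38.7 43. ]
side yellow 304 [ 587.1 -204. ] [70.1 42.3] -3.8 z [32.4 38.  40.2]
```

Call:
move_arm([
  [[0,-12,-22],1],
  [[2,-35,-64],2],
  [[4,-62,-114],4],
  [[6,-90,-164],6],
  [[6,-112,-204],7],
  [[6,-123,-223],7.4],
  [[6,-125,-228],7.4],
  [[6,-125,-228],7.4],
  [[6,-125,-228],7.4],
])

```text
time: 18.4
tool_pos: [353.8, -309.1, 158.3]
tcp_rot: [-57.8, 89.7, -69.7]
ft_force: [-0.3, -0.6, -0.2]
finger_gap: 85.4
```

```bash
python3 -c "
from h import *
plan([354.5,-310.3,47],-12)"
```

```text
pos [ 353.8 -309.1  158.3] jaw dir 78.1 boxyaw held -11.9 shift [111.3  -0.6   0.7] turn 0.1 (alt -179.9 ) rows 2 j6 [ -47.3 -125.4] t 18.4 gap 85.4 xdown [ 0.002 -0.004 -1.   ]
```

Call:
move_arm([
  [[40,0,0],0],
  [[80,0,0],0],
  [[102,0,0],0],
  [[110,0,0],0],
  [[110,0,0],0],
])

```text
time: 19.02
tool_pos: [354.3, -309.2, 48.2]
tcp_rot: [-59.8, 89.8, -71.6]
ft_force: [-0.6, -0.1, 0.2]
finger_gap: 85.9
```

Call:
move_arm([
  [[0,0,0],0],
  [[0,0,0],0],
  [[0,0,0],0],
  [[0,0,0],0],
  [[0,0,0],0],
  [[0,0,0],0],
], jaw=-1)

```text
time: 19.77
tool_pos: [355.0, -309.8, 49.4]
tcp_rot: [-49.6, 89.7, -61.4]
ft_force: [-0.3, 1.3, 5.9]
finger_gap: 41.1
```

Call:
move_arm([
  [[-5,0,0],0],
  [[-20,0,0],0],
  [[-50,0,0],0],
  [[-60,0,0],0],
  [[-60,0,0],0],
])

```text
time: 20.4
tool_pos: [355.3, -310.1, 110.3]
tcp_rot: [-46.1, 89.5, -57.9]
ft_force: [0.1, -0.3, -1.1]
finger_gap: 41.1
```

```bash
python3 -c "
from h import *
plan([493,-312.4,105],-4.2)
im,d=snap('side'); cv2.imwrite('pics/s4.png',cv2.resize(im[170:330,160:340],(720,640))[:600,:,::-1])"
```

```text
pos [ 355.3 -310.1  110.3] jaw dir 78.1 boxyaw held -11.9 shift [  5.9  26.1 135.2] turn -7.7 (alt 172.3 ) rows 3 j6 [ -47.3 -125.4] t 20.4 gap 41.1 xdown [ 0.004 -0.007 -1.   ]
```

View pics/s4.png

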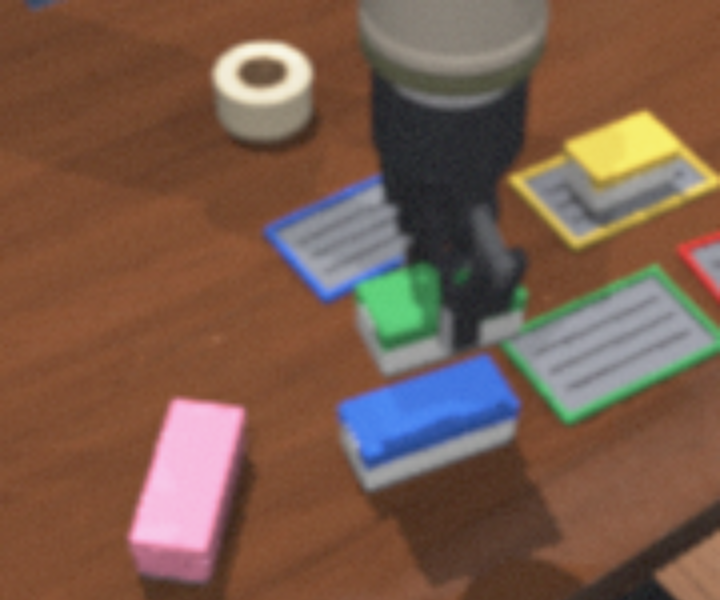

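Green is held alone at (440,315) and blue stays put at (430,420). The yellow box sits centred in its tray at (622,160).

Call:
move_arm([
  [[0,3,15],-1],
  [[1,8,42],-2],
  [[2,15,78],-4],
  [[2,21,110],-6],
  [[2,25,130],-7.5],
  [[2,26,135],-7.7],
  [[2,26,135],-7.7],
])

```text
time: 21.32
tool_pos: [492.1, -311.3, 106.6]
tcp_rot: [-66.7, 89.7, -70.9]
ft_force: [0.3, -0.4, -1.7]
finger_gap: 41.5
```

```bash
python3 -c "
from h import *
plan([493.3,-312.4,20],-4.2); tops('blue',(24,50))"
```

```text
pos [ 492.1 -311.3  106.6] jaw dir 85.9 boxyaw held -4.1 shift [86.6 -0.6  1.2] turn 0.1 (alt -179.9 ) rows 2 j6 [ -37.3 -123.1] t 21.32 gap 41.5 xdown [ 0.002 -0.004 -1.   ]
top blue 119 [ 387.6 -309. ] [34.9 31.5] 76.4 z [32.6 35.7 40.4]
side blue 662 [ 351.9 -308.2] [93.8 42.6] -10.4 z [29.2 34.8 37. ]
```

Call:
move_arm([
  [[20,0,0],0],
  [[55,0,1],0],
  [[75,0,1],0],
  [[84,0,1],0],
  [[84,0,1],0],
])

```text
time: 22.05
tool_pos: [492.3, -311.9, 22.5]
tcp_rot: [-71.2, 89.8, -75.4]
ft_force: [0.1, -0.1, -0.7]
finger_gap: 41.2
```

Call:
move_arm([
  [[1,0,0],0],
  [[2,0,0],0],
  [[3,0,0],0],
  [[4,0,0],0],
  [[4,0,0],0],
])

```text
time: 22.68
tool_pos: [492.3, -311.9, 18.5]
tcp_rot: [-72.5, 89.8, -76.7]
ft_force: [0.7, 0.2, -1.5]
finger_gap: 41.4
```

Call:
move_arm([
  [[1,0,0],0],
  [[2,0,0],0],
  [[2,0,0],0],
  [[2,0,0],0],
])

```text
time: 23.18
tool_pos: [492.3, -311.9, 16.5]
tcp_rot: [-71.4, 89.8, -75.6]
ft_force: [-0.5, 0.3, -1.2]
finger_gap: 41.2
```

Call:
move_arm([
  [[1,0,0],0],
  [[1,0,0],0],
  [[1,0,0],0],
])

```text
time: 23.55
tool_pos: [492.4, -311.9, 16.4]
tcp_rot: [-72.6, 89.8, -76.8]
ft_force: [-4.8, 2.4, 7.7]
finger_gap: 40.7
```

Contact. Release, rise and look.

Call:
move_arm([
  [[0,0,0],0],
  [[0,0,0],0],
  [[0,0,0],0],
  [[0,0,0],0],
], jaw=1)

```text
time: 24.05
tool_pos: [492.3, -311.9, 16.3]
tcp_rot: [-73.3, 89.8, -77.5]
ft_force: [0.4, -0.4, -0.5]
finger_gap: 85.8
```

Call:
move_arm([
  [[-10,0,0],0],
  [[-50,0,0],0],
  [[-95,0,0],0],
  [[-110,0,0],0],
  [[-110,0,0],0],
])

```text
time: 24.68
tool_pos: [493.1, -312.1, 127.9]
tcp_rot: [-56.1, 89.6, -60.3]
ft_force: [-0.1, 0.1, 0.2]
finger_gap: 85.1
```

```bash
python3 -c "
from h import *
plan([353.5,-309,120],-12); tops('green',(25,60)); tops('blue',(24,50))"
```

```text
pos [ 493.1 -312.1  127.9] jaw dir 85.8 boxyaw held -4.2 shift [   7.5   -7.  -139.5] turn 7.8 (alt -172.2 ) rows 3 j6 [ -37.3 -123. ] t 24.68 gap 85.1 xdown [ 0.003 -0.006 -1.   ]
top green 252 [ 480.2 -310.8] [51.6 40.2] -4.8 z [34.  38.7 42.4]
side green 406 [ 488.1 -313.8] [80.1 39.9] -5.3 z [34.9 38.1 40.1]
top blue 135 [ 391.1 -307.9] [35.5 34.7] -33.5 z [31.5 35.4 39.2]
side blue 660 [ 351.9 -308.2] [94.1 41.9] -10.4 z [29.  34.8 37. ]
```

Call:
move_arm([
  [[0,-1,-15],1],
  [[2,-2,-48],2],
  [[4,-4,-88],4],
  [[5,-6,-120],5.5],
  [[6,-6,-137],6.3],
  [[6,-6,-139],6.3],
  [[6,-6,-139],6.3],
])

```text
time: 25.75
tool_pos: [352.2, -306.4, 117.9]
tcp_rot: [-139.6, 89.9, -150.1]
ft_force: [-0.3, -0.5, -0.6]
finger_gap: 85.5
```

```bash
python3 -c "
from h import *
plan([353.5,-308.7,12],-10.5)"
```

```text
pos [ 352.2 -306.4  117.9] jaw dir 79.5 boxyaw held -10.5 shift [105.9  -1.9   1.9] turn 0.0 (alt -180.0 ) rows 2 j6 [ -47.2 -126.7] t 25.75 gap 85.5 xdown [-0.002 -0.001 -1.   ]
```

Call:
move_arm([
  [[35,-1,1],0],
  [[75,-2,2],0],
  [[96,-2,2],0],
  [[105,-2,2],0],
  [[105,-2,2],0],
])

```text
time: 26.38
tool_pos: [353.8, -308.6, 12.6]
tcp_rot: [-157.8, 89.8, -168.3]
ft_force: [-0.3, 0.4, -0.2]
finger_gap: 85.4
```

Call:
move_arm([
  [[0,0,0],0],
  [[0,0,0],0],
  [[0,0,0],0],
  [[0,0,0],0],
  [[0,0,0],0],
  [[0,0,0],0],
], jaw=-1)

```text
time: 27.12
tool_pos: [354.5, -309.2, 13.7]
tcp_rot: [-117.8, 89.9, -128.2]
ft_force: [-0.5, 0.7, 5.6]
finger_gap: 41.1
```

Call:
move_arm([
  [[-5,0,0],0],
  [[-20,0,0],0],
  [[-50,0,0],0],
  [[-60,0,0],0],
  [[-60,0,0],0],
])

```text
time: 27.75
tool_pos: [355.1, -309.7, 74.7]
tcp_rot: [-77.3, 89.8, -87.8]
ft_force: [0.1, -0.1, -1.9]
finger_gap: 41.0
```

```bash
python3 -c "
from h import *
plan([427,-147,75],-0.2); tops('blue',(50,130))
z=np.load('top0.npz'); P=cloud('top',z['d']); m=mask(z['im'],'blue')&(P[...,2]<18)&(P[...,0]>340)&(P[...,0]<520)&(P[...,1]>-200)&(P[...,1]<-100); print(rect(P[m][:,:2]))
z=np.load('side0.npz'); P=cloud('side',z['d']); m=mask(z['im'],'blue')&(P[...,2]<18)&(P[...,0]>340)&(P[...,0]<520)&(P[...,1]>-200)&(P[...,1]<-100); print(rect(P[m][:,:2]))"
```

```text
pos [ 355.1 -309.7   74.7] jaw dir 79.5 boxyaw held -10.5 shift [ -0.9 173.1  41.1] turn -10.3 (alt 169.7 ) rows 3 j6 [ -47.2 -126.7] t 27.75 gap 41.0 xdown [ 0.    -0.004 -1.   ]
top blue 132 [ 318.7 -298.2] [48.3 27.4] 50.4 z [92.5 96.  99.9]
side blue 365 [ 331.1 -305.6] [52.3 43.2] -8.9 z [89.8 94.9 96.9]
(array([ 427. , -146.5]), array([122.4,  76.1]), 0.4)
(array([ 423.4, -147.6]), array([122.3,  76.1]), 0.3)
```

Call:
move_arm([
  [[0,15,4],-1],
  [[-1,45,11],-3],
  [[-1,85,20],-5],
  [[-1,125,30],-7.5],
  [[-1,155,37],-9.5],
  [[-1,171,40],-10.8],
  [[-1,173,41],-10.8],
  [[-1,173,41],-10.8],
])

```text
time: 28.85
tool_pos: [425.6, -146.5, 73.4]
tcp_rot: [-152.1, 89.8, -151.8]
ft_force: [0.1, -0.2, -0.7]
finger_gap: 41.0
```

```bash
python3 -c "
from h import *
plan([426.5,-147,20],0.3)"
```

```text
pos [ 425.6 -146.5   73.4] jaw dir 90.3 boxyaw held 0.3 shift [53.4 -0.5  1. ] turn 0.0 (alt -180.0 ) rows 1 j6 [ -25.4 -115.7] t 28.85 gap 41.0 xdown [-0.003 -0.001 -1.   ]
```

Call:
move_arm([
  [[15,0,0],0],
  [[35,0,1],0],
  [[47,0,1],0],
  [[52,0,1],0],
  [[53,0,1],0],
  [[53,0,1],0],
])

```text
time: 29.6
tool_pos: [426.9, -146.7, 20.9]
tcp_rot: [-135.3, 89.9, -135.0]
ft_force: [-0.4, -0.3, -1.7]
finger_gap: 41.4
```

Call:
move_arm([
  [[1,0,0],0],
  [[2,0,0],0],
  [[2,0,0],0],
])

```text
time: 29.98
tool_pos: [427.0, -146.7, 18.9]
tcp_rot: [-132.2, 89.9, -131.9]
ft_force: [-0.2, 0.1, -2.3]
finger_gap: 41.4
```

Call:
move_arm([
  [[1,0,0],0],
  [[2,0,0],0],
  [[3,0,0],0],
  [[3,0,0],0],
])

```text
time: 30.48
tool_pos: [427.0, -146.7, 16.7]
tcp_rot: [-142.1, 89.8, -141.8]
ft_force: [-5.1, 1.7, 10.2]
finger_gap: 41.2
```

Contact. Release, rise and clear the view.

Call:
move_arm([
  [[0,0,0],0],
  [[0,0,0],0],
  [[0,0,0],0],
  [[0,0,0],0],
], jaw=1)

```text
time: 30.98
tool_pos: [426.9, -146.7, 16.6]
tcp_rot: [-144.7, 89.8, -144.4]
ft_force: [0.5, -0.2, -0.8]
finger_gap: 85.5
```

Call:
move_arm([
  [[-10,0,0],0],
  [[-50,0,0],0],
  [[-110,0,0],0],
  [[-170,0,0],0],
  [[-200,30,0],0],
  [[-200,80,0],0],
  [[-200,140,0],0],
  [[-200,200,0],0],
  [[-200,240,0],0],
  [[-200,250,0],0],
  [[-200,250,0],0],
])

```text
time: 32.35
tool_pos: [425.9, 103.6, 216.6]
tcp_rot: [-133.2, 89.8, -132.8]
ft_force: [-0.4, -1.1, 0.3]
finger_gap: 85.2
```

```bash
python3 -c "
from h import *
s=r.sense(); print(s['tool_pos'],abs(s['qd']).max())
for n in ('top','side'):
    im,d=snap(n); P=cloud(n,d); h=cv2.cvtColor(im,cv2.COLOR_RGB2HSV)
    cv2.imwrite('pics/f%s.png'%n,cv2.resize(im[80:330] if n=='side' else im[80:300,170:390],(800,390) if n=='side' else (600,600),interpolation=2)[:,:,::-1])
    for col,c in (('blue',(426,-147)),('green',(493,-312)),('yellow',(591,-203)),('red',(636,-322))):
        m=mask(im,col) if col!='green' else (h[...,0]>40)&(h[...,0]<90)&(h[...,1]>90)
        m&=(d>0)&(np.hypot(P[...,0]-c[0],P[...,1]-c[1])<82)
        for nm,k in (('box',m&(P[...,2]>25)),('tray',m&(P[...,2]<16))):
            q=P[k]; print(n,col,nm,len(q),*rect(q[:,:2]),'z',np.percentile(q[:,2],[5,50,95]).round(1))
"
```

```text
[425.9324839  103.64348772 216.57322471] 2.066517571922076
top blue box 511 [ 427.3 -146.4] [94.  41.2] 0.4 z [34.1 38.3 42.4]
top blue tray 178 [ 427. -147.] [122.6  74.8] -0.8 z [-0.8  5.6  9.9]
top green box 452 [ 494.1 -311.6] [82.6 42.2] -5.7 z [34.2 38.6 42.5]
top green tray 282 [ 494.7 -313. ] [126.2  79.1] -4.6 z [-0.6  5.6  9.6]
top yellow box 353 [ 591.7 -204.5] [68.7 40.2] -5.4 z [34.8 38.6 42.5]
top yellow tray 234 [ 592.  -203.6] [126.4  79.4] -3.9 z [-1.   5.3  9.9]
top red box 292 [ 637.2 -322.3] [56.8 42.1] -8.4 z [35.2 38.7 43.8]
top red tray 300 [ 637.1 -324.5] [129.3  80.5] -10.4 z [-2.   5.3 10.6]
side blue box 444 [ 423.2 -149. ] [94.4 44.3] -1.4 z [33.1 38.1 40.4]
side blue tray 142 [ 422.6 -143.6] [120.   84.9] 0.0 z [0.6 5.1 7.9]
side green box 499 [ 489.6 -311.8] [85.4 43.3] -3.4 z [32.1 38.  40.2]
side green tray 225 [ 493.4 -312.1] [133.   76.5] -4.4 z [-0.5  4.9  7.9]
side yellow box 302 [ 587.7 -204.5] [70.2 42. ] -4.0 z [31.6 37.9 40.4]
side yellow tray 161 [ 587.9 -205.9] [131.8  80.5] -9.3 z [-1.2  4.6  8. ]
side red box 298 [ 633.4 -322.4] [57.8 43.1] -8.9 z [32.4 37.8 40.1]
side red tray 275 [ 636.7 -316.2] [133.4  94. ] -9.3 z [-1.7  4.1  7.4]
```

View pics/ftop.png

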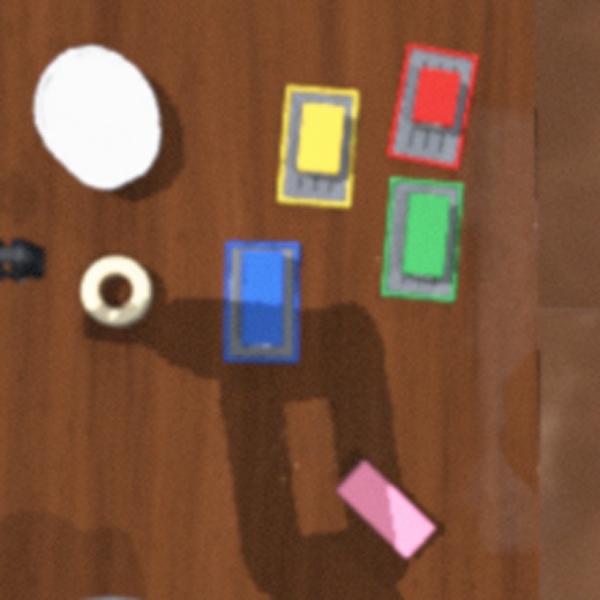

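View pics/fside.png

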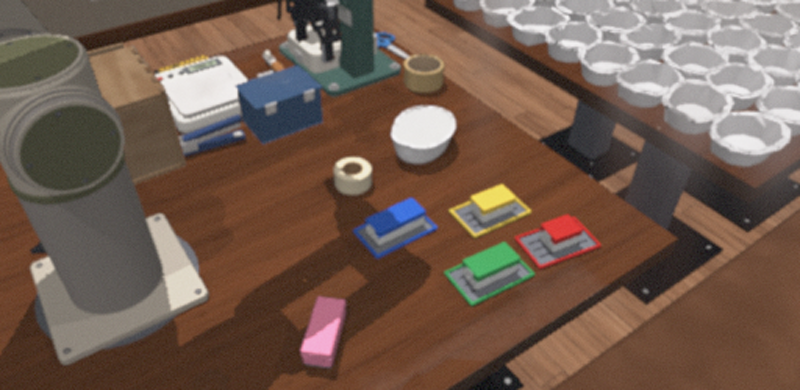

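In the top view all four boxes lie flat and centred in trays of their own colour: blue (262,300), yellow (320,138), red (437,96) and green (427,235). The roll, foil tray and pink block have not moved.

```bash
python3 -c "
from h import *
print(r.hand_in())"
```

```text
the job is handed in; nothing more can be done
None
```

I took the stack apart from the top, in the order red, yellow, green, blue. Each box was lowered until the wrist force showed floor contact, then released in the tray of its own colour. The job was handed in at about 32.5 s, with the gripper open and clear of everything; no verdict was reported.

**Last checks, top camera:** every box centre is within about 2.3 mm of its tray centre (limit 12 mm). The long axes agree to within about 2° (limit 0.2 rad, about 11°). The lid tops measure about 38–39 mm, which matches a 36 mm box lying flat on the 3 mm floor.

**Last checks, side camera:** this view showed larger differences. Box and tray centres differ by up to 7 mm, and yaw by up to 5° for the yellow tray. The boxes hide part of the tray rims in that view, so I trust the top view more. Even these figures are within the limits.

By eye, the foil tray, label roll and pink block had not moved; I did not measure them.

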